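# Count to the third gap and load the carton rack

### The arm

A 6-joint arm with a two-finger parallel gripper is mounted at the origin on the work surface. World frame = base frame: x ahead of the robot, y to its left, z up, the work surface at z = 0. Lengths are in m, angles in rad, forces in N, time in s.
With the tool pointing down it reaches from about 0.225 to 0.875 m from the base axis. Payload 3.4 kg.
Tool frame: the origin (TCP) lies midway between the tips of the shut fingers; the grasp point (between the pads) lies 19 mm behind it; x points along the fingers, z is the direction in which the jaws open and shut, and the axes are right-handed (so a half turn about x gives the same grasp; the last joint's range is limited). The gripper opens to 85 mm and grips with 20 to 120 N. Pads are 22 mm wide; open, the fingers measure 114 mm over their backs; the gripper's body (76 mm by 85 mm) begins 54 mm behind the grasp point. The pads swing forward as they close: fully open they stand 13 mm farther back than shut.
Start: joints at [1.15, 0.276, 1.505, -0, 1.361, -0.121], TCP at [0.17, 0.549, 0.211] pointing down, gripper open.
Joint ranges: [-2.89, 2.89], [-0.75, 2.08], [0.22, 2.7], [-1.18, 4.32], [0.11, 2.71], [-2.7, 2.7]. Speed limits (rad/s): [2.57, 2.57, 3.14, 3.14, 3.14, 3.14].

### API

Orientations are given as a unit quaternion [w, x, y, z].
In Python, from rig import manip, eyes gives the robot as it stands. The module is installed in compiled form; this text tells all that it offers.
- The arm moves only by the shell command python3 -m crank 'ROWS' [FORCE]. ROWS is JSON, a list of rows, each a list of 7 numbers: the shift along the tool's x, y, z in cm, then the turn, a rotation vector about the tool's x, y, z in degrees, then the finger opening in cm, from 0 to 8.54. A call has 1 to 5 rows; each row is the pose to reach, as a shift and turn from the pose commanded when the call began, along the tool's axes at that moment; what a row does not reach only later rows make up. A row lasts 1/8 s, in which the tool goes at most 62.5 mm and 10.7 degrees, less where a joint would pass 70% of its speed; a pose out of reach is approached as far as the arm can. A call with a gripper value outside its range is refused whole. The fingers move at their own pace and stop on an object; FORCE is the grip in N (left out, the last holds). Time passes only in rows, so rows that repeat a pose let the fingers close. It gives the time, the measured TCP pose, the force and the opening at its end, in the units of the state.
- manip.get_state(): the state, without advancing time (a new reading comes with each control period).
- eyes.get_image(name): name is "scene" or "top" or "wrist"; returns a dict with "color" (480x640x3 uint8, blue, green, red), "z_map" (480x640 float32, m along the optical axis (not along the pixel's ray), 0 where there is no reading), "vertical_fov" (degrees; the focal length in pixels is half the picture's height over the tangent of half this angle, whatever the lens; pixels are square), "cx", "cy" (the principal point, pixels), "dist" ([k1, k2, p1, p2, k3] as OpenCV has them; the pictures are not rectified), "eye" and "attitude" of the camera in the world. Camera axes: x right, y up, looking along -z (the intrinsics and any distortion apply to the point x, -y, -z); pixel columns grow to the right and rows downward; lengths in m; the calibration is good to about 2 mm. A picture is of the moment at which its call begins.
- manip.sign_off(): hands the job in, once; it reports no verdict.
The state is a dict: "clock": time; "qpos": joint angles; "qd": joint speeds; "effort": joint torques, N m; "position": TCP position; "ee_rot": TCP orientation; "contact_force": force on the tool from outside, world axes, zero at the start; "moment": the same for the moment, N m; "width": finger opening in m.
Only numpy, scipy, OpenCV 4.12 (cv2) and the standard library are available. Lean on these libraries where they do the work, as an engineer would, in place of code of your own. Each camera call takes 0.05 s, during which the arm holds its last target.

### The job

Put the green-banded carton away in the carton rack. First find its place by touch: starting from the rack's red end plate, run a fingertip along the top of the rack's front rail, touching the rail over the first gap, then the second, then the third; then push the green-banded carton over the mat with the fingers into that third gap, straight in and right up against the rack's back. Only ever push the carton, never lift or tip it, and leave everything else standing where it is.

Things in the scene. Friction and masses are not known exactly. Their poses are not given: they have to be found in the camera images.
- rack: Carton rack fixed on the mat: white bottomless divider frame 364 mm wide (y), 82 mm deep (x), 65 mm high, its left end plate (+y, robot's left) red. Origin on the mat, mid-width, in the front plane; x points into the gaps, away from the robot. Six gaps, 60 mm pitch, 56 mm clear, open to front and above; from the red end their middles lie at y = 150, 90, 30, -30, -90, -150 mm.
- rail1: Front rail over the FIRST gap from the red end: bare aluminium bar 54 mm long (y), x = 0 to 14, z = 52 to 62 mm in the rack's frame, which is also this body's; the middle of its top is at (7, 150, 62) mm. The rail runs over all gap mouths. At each plate a white clip 6 mm wide wraps it, 3 mm above its top and 3 mm in front, felt as a bump between one gap and the next.
- rail2: The same rail over the SECOND gap from the red end, between its two clips: same origin and axes as the rack, the middle of its top at (7, 90, 62) mm.
- rail3: The same rail over the THIRD gap from the red end, between its two clips: same origin and axes as the rack, the middle of its top at (7, 30, 62) mm.
- gap3_mouth (a point): Middle of the third gap's mouth, on the mat in the rack's front plane (rack x = 0, y = 30 mm); axes as the rack's. The plates beside it are 4 mm thick with rounded front edges. A 40 mm high carton passes beneath the rail, whose underside is 52 mm above the mat.
- gap3_back (a point): Foot of the back stop in the third gap, on the mat (rack x = 78, y = 30 mm); axes as the rack's. A 90 mm carton pushed home against the stop stands 12 mm out in front of the rack, its centre at rack x = 33 mm.
- green_carton: The carton to put away: vial carton, a closed box 90 mm long (its x axis) by 42 mm wide (y) by 40 mm high (z), about 0.12 kg, white with a broad green band round it; origin at the centre of its underside. It lies on the mat before the rack, left or right of the third gap, 20 to 45 mm clear of the rack, its x axis within 0.3 rad of the rack's. It slides with ordinary friction and stops when not pushed.
- orange_carton: To be left alone: vial carton, a closed box 90 mm long (its x axis) by 42 mm wide (y) by 40 mm high (z), about 0.12 kg, white with a broad orange band round it; origin at the centre of its underside. It lies in front of the rack on the other side of the third gap from the green carton.
- rack_carton_a: To be left alone: vial carton, a closed box 90 mm long (its x axis) by 42 mm wide (y) by 40 mm high (z), about 0.12 kg, white with a broad orange band round it; origin at the centre of its underside. It stands home in the fifth gap.
- rack_carton_b: To be left alone: vial carton, a closed box 90 mm long (its x axis) by 42 mm wide (y) by 40 mm high (z), about 0.12 kg, white with a broad violet band round it; origin at the centre of its underside. It stands home in the sixth gap, the farthest from the red end.
- alcohol_bottle: To be left alone: white bottle with a red cap, 64 mm across and 180 mm high, standing left of the rack; origin at the centre of its underside.
- dropper_bottle: To be left alone: clear dropper bottle with a white nozzle, 34 mm across and 118 mm high, standing right of the rack; origin at the centre of its underside.
- vial: To be left alone: small glass vial with a blue cap, 22 mm across and 42 mm high, at the near right of the mat; origin at the centre of its underside.
- steel_bowl: To be left alone: steel bowl, 100 mm across and 40 mm high, at the near left of the mat; origin at the centre of its underside.
- mat: The blue work mat, 420 mm (x) by 920 mm (y) and 2 mm thick, fixed on the table; origin at the centre of its underside. The rack, cartons and small things stand on its top, at z = 2 mm.
Mind the look-alikes: they are no part of the job. Leave any brown or pink look-alike of the green_carton alone.

How it is judged:
On the way, in this order (a step that is already met when the one before it is completed fails the run):
1. a fingertip touches the rail over the first gap from the red end (contact force between the fingers and rail1 above 0.5 N), for 0.1 s.
2. then over the second gap (contact force between the fingers and rail2 above 0.5 N), for 0.1 s.
3. then over the third gap (contact force between the fingers and rail3 above 0.5 N), for 0.1 s.
4. the green-banded carton has been pushed home in the third gap (x of green_carton in the frame of rack between 0.026 and 0.04 m and y of green_carton in the frame of rack between 0.018 and 0.042 m and angle between the x axis of green_carton and the x axis of rack, either way round below 0.15 rad and angle between green_carton's own z axis and vertical below 0.08 rad and height (world z) of green_carton below 0.008 m), for 0.2 s.
At the end, for the whole second after the job is handed in: The green-banded carton lies flat and at rest in the third gap from the red end, within 7 mm of touching the back stop and within 0.15 rad of straight; no other carton on the mat, bottle, vial or bowl has moved 15 mm, and neither carton in the rack 10 mm (all of step 4 and linear speed of green_carton below 0.01 m/s and distance of each of orange_carton, alcohol_bottle, dropper_bottle, vial, steel_bowl from where it was at the start of the episode below 0.015 m and distance of each of rack_carton_a, rack_carton_b from where it was at the start of the episode below 0.01 m).
It fails at once if the green-banded carton is lifted (its underside's centre 12 mm or more above the mat) or tipped over 0.35 rad (height (world z) of green_carton above 0.014 m or angle between green_carton's own z axis and vertical above 0.35 rad).
It fails at once if another carton, a bottle, the vial or the bowl is moved (15 mm; the cartons in the rack 10 mm) (distance of any of orange_carton, alcohol_bottle, dropper_bottle, vial, steel_bowl from where it was at the start of the episode above 0.015 m or distance of any of rack_carton_a, rack_carton_b from where it was at the start of the episode above 0.01 m).
It also fails if it takes over 64 s, if anything falls off the work surface, if the arm or the gripper's body presses on something with over 40 N, if the wrist force passes 120 N, or if a joint passes its speed limit or range.

## Working session

There is one attempt and no reset: what is moved stays moved. The work goes in short steps, Python scripts to look and compute and a shell command to move; the robot and the scene stay as the last step left them, time stands still between calls to the robot, and variables do not carry over. Pictures are saved under pics/ and viewed, and the job is handed in when it is done.

```bash
mkdir -p pics; ls; python3 - <<'E'
from rig import manip, eyes
import cv2,numpy as np
s=manip.get_state(); print(s)
for n in("scene","top","wrist"):
    d=eyes.get_image(n); cv2.imwrite(f"pics/{n}0.png",d["color"]); np.savez(f"/tmp/{n}0.npz",**d)
    print(n,{k:v for k,v in d.items() if k not in("color","z_map")})
E
```

```text
pics
{'clock': 0.0, 'qpos': array([ 1.14999812e+00,  2.76606663e-01,  1.50613099e+00, -3.42896717e-05,
        1.36073398e+00, -1.21007944e-01]), 'qd': array([ 0.00044956,  0.00033199,  0.00082673,  0.00035693,  0.00063308,
       -0.0013356 ]), 'effort': array([-1.29354245e-03, -4.16777980e+01, -2.45799494e+01, -5.72344125e-04,
        1.14522668e-02,  1.29561283e-05]), 'position': array([0.16959296, 0.5488158 , 0.21023397]), 'ee_rot': array([ 0.56848635, -0.42006524,  0.56963132,  0.41939078]), 'contact_force': array([-0.67010314, -0.09180478, -0.064423  ]), 'moment': array([-0.03236896, -0.04523051, -0.05424254]), 'width': 0.085633018892413}
scene {'vertical_fov': 48.15554829659839, 'cx': 320.77336206452446, 'cy': 236.2307361114664, 'dist': array([0.0251461, 0.       , 0.       , 0.       , 0.       ]), 'eye': array([ 1.09034076, -0.55945292,  0.65950544]), 'attitude': array([0.81640462, 0.40909732, 0.17689911, 0.36719148])}
top {'vertical_fov': 54.285810924840135, 'cx': 319.6286237326146, 'cy': 243.20028130252055, 'dist': array([-0.12518193,  0.        ,  0.        ,  0.        ,  0.        ]), 'eye': array([0.31666244, 0.00235475, 0.9573344 ]), 'attitude': array([ 0.7077283 ,  0.04645003, -0.06388177, -0.70205568])}
wrist {'vertical_fov': 69.45009669616913, 'cx': 321.9843847309983, 'cy': 240.70506112771804, 'dist': array([-0.0432148,  0.       ,  0.       ,  0.       ,  0.       ]), 'eye': array([0.10169074, 0.57130271, 0.37480507]), 'attitude': array([ 0.79651074, -0.11518771, -0.08337547,  0.5876657 ])}
```

View pics/top0.png

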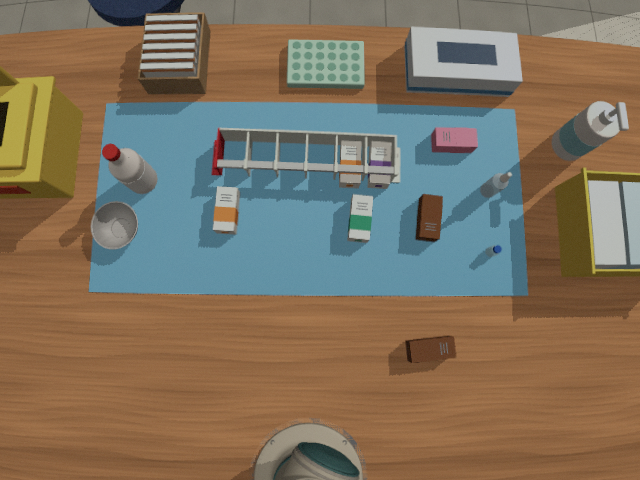

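View pics/scene0.png

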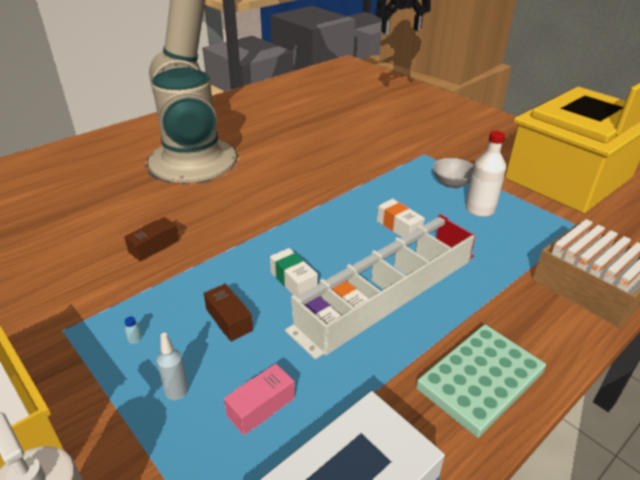

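View pics/wrist0.png

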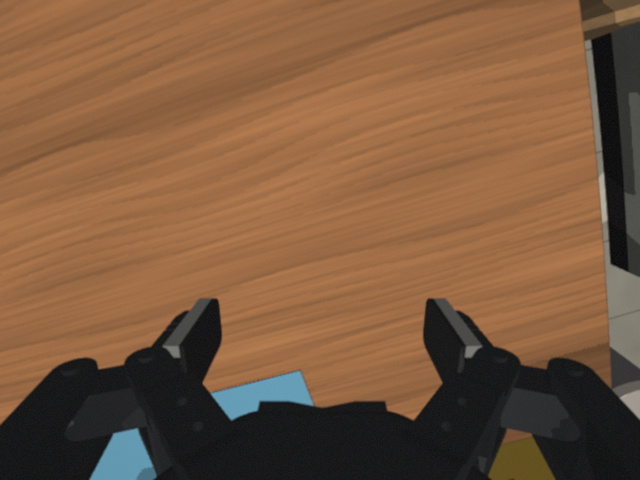

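The top view shows the rack with its red end at about (218,152). The third gap lies between cols 277 and 307. The green carton is at about (361,217), to the right of that gap, and the orange one at (227,210). Next I'll zoom in and measure.

```bash
cat > h.py <<'E'
import numpy as np,cv2
from scipy.spatial.transform import Rotation as R
def cam(d):
    f=240/np.tan(np.radians(float(d["vertical_fov"]))/2)
    K=np.array([[f,0,float(d["cx"])],[0,f,float(d["cy"])],[0,0,1]])
    q=d["attitude"]; M=R.from_quat([q[1],q[2],q[3],q[0]]).as_matrix()
    return K,np.array(d["dist"],float),M@np.diag([1,-1,-1]),np.array(d["eye"])
def rays(d,uv):
    K,D,M,e=cam(d)
    n=cv2.undistortPoints(np.array(uv,float).reshape(-1,1,2),K,D).reshape(-1,2)
    return np.c_[n,np.ones(len(n))]@M.T,e
def onz(d,uv,z):
    r,e=rays(d,uv); return e+r*((z-e[2])/r[:,2])[:,None]
def cloud(d):
    u,v=np.meshgrid(np.arange(640),np.arange(480)); r,e=rays(d,np.c_[u.ravel(),v.ravel()])
    return (e+r*d["z_map"].reshape(-1,1)).reshape(480,640,3)
def proj(d,P):
    K,D,M,e=cam(d); c=(np.array(P,float)-e)@M
    return cv2.projectPoints(c.reshape(-1,1,3),np.zeros(3),np.zeros(3),K,D)[0].reshape(-1,2)
E
python3 - <<'E'
import numpy as np,cv2
from h import *
d=np.load("/tmp/top0.npz"); s=np.load("/tmp/scene0.npz")
cv2.imwrite("pics/topc.png",cv2.resize(d["color"][110:250,205:410],None,fx=3.9,fy=3.9,interpolation=cv2.INTER_CUBIC))
cv2.imwrite("pics/scenec.png",cv2.resize(s["color"][190:360,260:480],None,fx=3.5,fy=3.5,interpolation=cv2.INTER_CUBIC))
C=cloud(d)
for u,v in [(361,205),(361,222),(227,200),(320,250),(262,164),(292,165),(322,167),(262,150)]: print((u,v),C[v,u].round(4))
E
```

```text
(361, 205) [ 0.5393 -0.1026  0.0435]
(361, 222) [ 0.5044 -0.1022  0.0436]
(227, 200) [0.5466 0.1667 0.0437]
(320, 250) [ 0.4528 -0.0216  0.004 ]
(262, 164) [0.6148 0.0961 0.0671]
(292, 165) [0.6148 0.0367 0.0629]
(322, 167) [ 0.6102 -0.023   0.0665]
(262, 150) [0.6671 0.1036 0.0047]
```

View pics/topc.png

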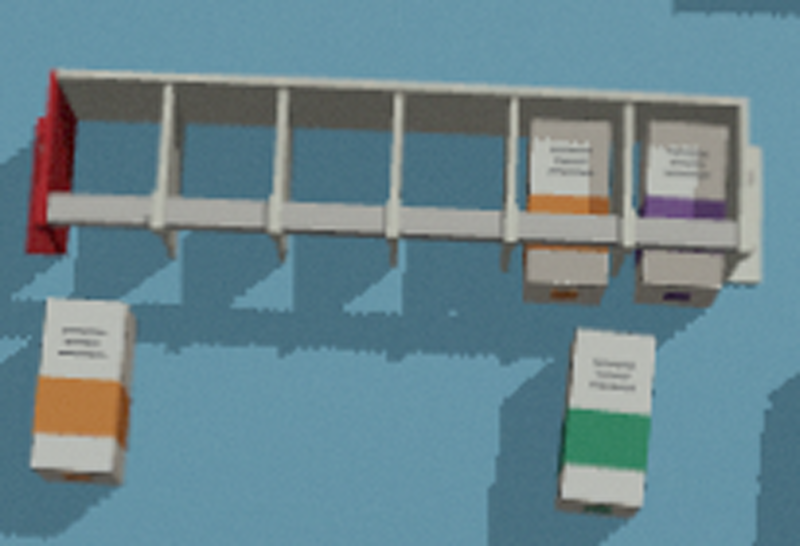

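View pics/scenec.png

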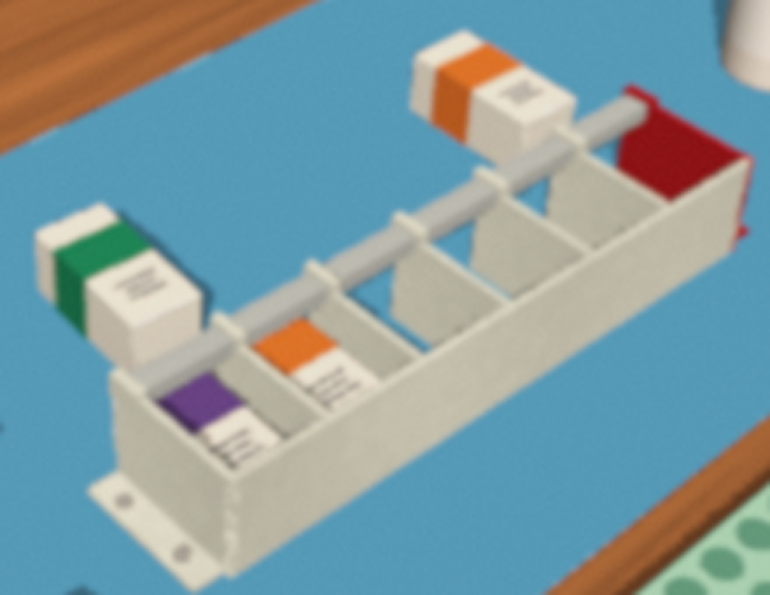

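```bash
python3 - <<'E'
import numpy as np,cv2
from h import *
from scipy.optimize import least_squares
d=np.load("/tmp/top0.npz"); s=np.load("/tmp/scene0.npz")
f=lambda c:np.array(c,float)/3.9+[205,110]-0.37
g=lambda c:np.array(c,float)/3.5+[260,190]-0.36
# top: back outer corners, plate centres at back wall
T=f([(53,70),(748,98),(169,84),(284,88),(399,93),(514,98),(629,103)])
TP=[(82,182,65),(82,-182,65)]+[(78,y,65) for y in(120,60,0,-60,-120)]
S=g([(752,157),(232,478)]); SP=[(82,182,65),(82,-182,65)]
def pts(p,P):
    c,sn=np.cos(p[2]),np.sin(p[2]); P=np.array(P)/1000
    return np.c_[p[0]+c*P[:,0]-sn*P[:,1],p[1]+sn*P[:,0]+c*P[:,1],P[:,2]+.002]
for use in("top","both"):
    r=least_squares(lambda p:np.r_[(proj(d,pts(p,TP))-T).ravel(),(proj(s,pts(p,SP))-S).ravel()*(use=="both")],[.6,.0,0])
    print(use,r.x,r.fun.reshape(-1,2).round(2).tolist())
p=r.x; np.save("/tmp/rack.npy",p)
# cartons (top face corners, z=.042), order bl,br,fr,fl (far-left..)
for n,c in(("green",[(578,328),(655,334),(641,508),(560,500)]),("orange",[(48,298),(132,303),(116,474),(32,466)])):
    W=onz(d,f(c),.042)[:,:2]; ctr=W.mean(0); a=(W[0]+W[1]-W[2]-W[3]); yaw=np.arctan2(a[1],a[0])
    print(n,ctr,yaw,np.linalg.norm(a)/2,np.linalg.norm(W[0]-W[1]))
# overlay
P=[(0,y,z) for y in(182,-182,150,90,30,-30,-90,-150) for z in(62,52)]+[(14,y,62) for y in(150,90,30)]+[(-3,y,65) for y in(120,60,0,-60,-120)]+[(0,y,0) for y in(120,60,0,-60,-120)]+[(82,182,65),(82,-182,65),(78,30,0)]
for nm,im,o,k in(("top",d,(205,110),3.9),("scene",s,(260,190),3.5)):
    I=im["color"]; I=I[110:250,205:410] if nm=="top" else I[190:360,260:480]
    I=cv2.resize(I,None,fx=k,fy=k,interpolation=cv2.INTER_CUBIC)
    for q in proj(im,pts(p,P)): cv2.circle(I,tuple(int(t) for t in ((q+.37-o)*k)),3,(0,0,255),-1)
    cv2.imwrite(f"pics/ov_{nm}.png",I)
E
```

```text
top [ 0.60307893  0.00966989 -0.02899448] [[-1.0, 0.55], [0.44, 0.73], [-0.38, -0.24], [-0.15, -0.22], [0.14, -0.34], [0.4, -0.34], [0.55, -0.24], [-0.0, -0.0], [-0.0, -0.0]]
both [ 0.60378928  0.00968804 -0.02743509] [[-1.06, 0.35], [0.36, 0.26], [-0.44, -0.48], [-0.22, -0.51], [0.07, -0.67], [0.33, -0.72], [0.48, -0.66], [-0.38, -1.1], [-1.04, -0.46]]
green [ 0.5159834  -0.10188335] -0.09926010557545184 0.09153224298379004 0.04018173256016663
orange [0.53002752 0.16910168] -0.05143631786358303 0.08956492374618663 0.04396197690446325
```

View pics/ov_top.png

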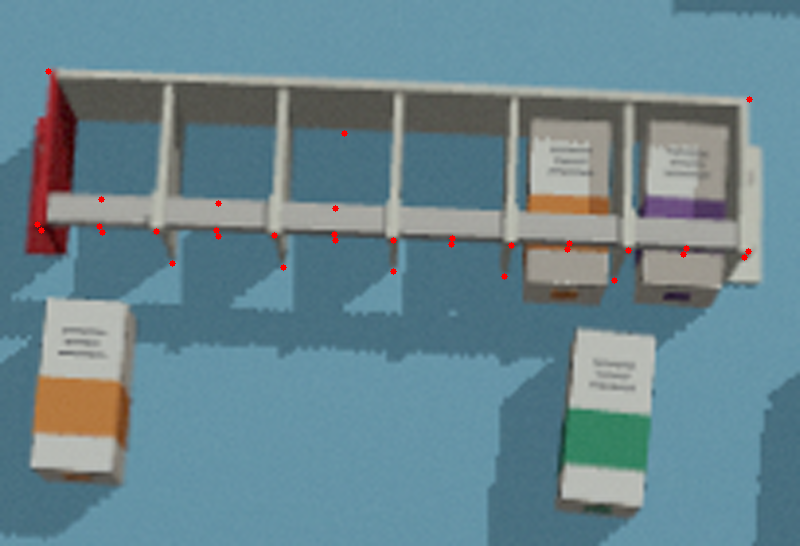

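View pics/ov_scene.png

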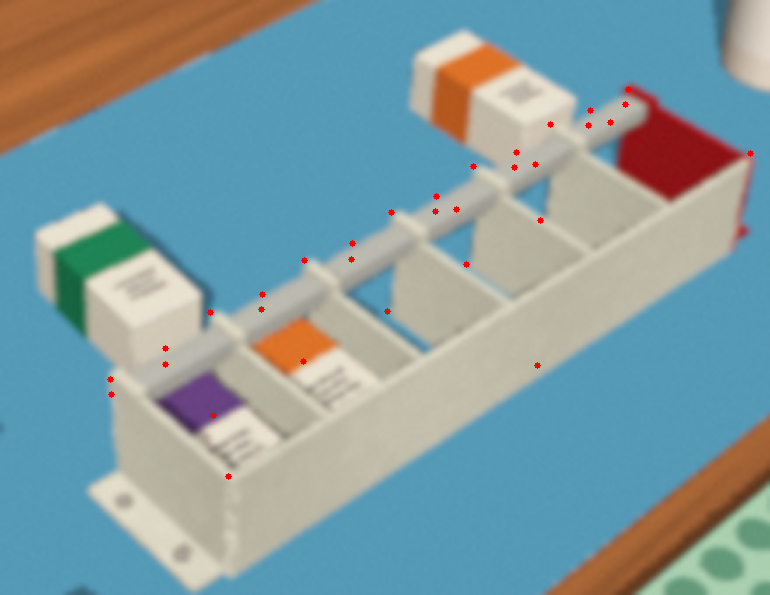

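```bash
cat >> h.py <<'E'
def qm(q): return R.from_quat([q[1],q[2],q[3],q[0]])
def Rt(yaw):  # tool down, tool z along world heading yaw
    x=np.array([0,0,-1.]); z=np.array([np.cos(yaw),np.sin(yaw),0]); return R.from_matrix(np.c_[x,np.cross(z,x),z])
def plan(s,pos,yaw):
    r=qm(s["ee_rot"]); dp=r.inv().apply(np.array(pos)-s["position"])*100
    rv=np.degrees((r.inv()*Rt(yaw)).as_rotvec()); print("shift",dp.round(2),"turn",rv.round(1))
rackp=np.load("/tmp/rack.npy")
def W(x,y,z=0):
    c,s=np.cos(rackp[2]),np.sin(rackp[2]); return np.array([rackp[0]+c*x-s*y,rackp[1]+s*x+c*y,z])
E
python3 - <<'E'
import numpy as np,cv2
from h import *
from scipy.optimize import least_squares
d=np.load("/tmp/top0.npz"); s=np.load("/tmp/scene0.npz")
f=lambda c:np.array(c,float)/3.9+[205,110]-0.37
T=f([(53,70),(748,98),(160,228),(276,232),(393,237),(511,242),(629,246),(174,257),(285,261),(395,266)])
TP=[(82,182,65),(82,-182,65)]+[(-3,y,65) for y in(120,60,0,-60,-120)]+[(0,y,0) for y in(120,60,0)]
def pts(p,P):
    c,sn=np.cos(p[2]),np.sin(p[2]); P=np.array(P)/1000
    return np.c_[p[0]+c*P[:,0]-sn*P[:,1],p[1]+sn*P[:,0]+c*P[:,1],P[:,2]+.002]
r=least_squares(lambda p:(proj(d,pts(p,TP))-T).ravel(),[.6,.0,0]); print(r.x,r.fun.reshape(-1,2).round(2).tolist())
np.save("/tmp/rack.npy",r.x)
import h; h.rackp=r.x
st=dict(np.load("/tmp/top0.npz"))
from rig import manip
m=manip.get_state(); print(qm(m["ee_rot"]).as_matrix().round(3))
for dy in(0,np.pi): plan(m,W(.007,.15,.12),r.x[2]+dy)
for dy in(np.pi/2,-np.pi/2): plan(m,W(.007,.15,.12),r.x[2]+dy)
c,sn=np.cos(r.x[2]),np.sin(r.x[2]); g=np.array([.516,-.1019])-r.x[:2]; print("green in rack",c*g[0]+sn*g[1],-sn*g[0]+c*g[1])
E
```

```text
[ 0.60590108  0.00920389 -0.03040347] [[-0.63, -0.87], [0.69, -0.45], [-0.5, -0.22], [-0.02, -0.1], [0.27, -0.17], [0.28, -0.15], [0.16, 0.19], [0.0, 0.59], [-0.19, 0.64], [-0.06, 0.5]]
[[-0.001 -0.955  0.295]
 [-0.001  0.295  0.955]
 [-1.     0.    -0.001]]
shift [  9.07 -54.3  -24.03] turn [74.6 -0.1  0. ]
shift [  9.07 -54.3  -24.03] turn [-1.054e+02 -0.000e+00 -1.000e-01]
shift [  9.07 -54.3  -24.03] turn [-15.4  -0.1  -0. ]
shift [  9.07 -54.3  -24.03] turn [ 1.646e+02 -0.000e+00  1.000e-01]
green in rack -0.08648210953097699 -0.1137854299095376
```

```bash
python3 -m crank '[[0,-5,-2.2,-3,0,0,0],[0,-10,-4.4,-6,0,0,0],[0,-15,-6.6,-9,0,0,0],[0,-20,-8.8,-12,0,0,0],[0,-25,-11,-15,0,0,0]]' 
python3 - <<'E'
from h import *
from rig import manip
m=manip.get_state(); print(m["position"],m["qpos"]); plan(m,W(.007,.15,.18),rackp[2]+np.pi/2)
E
```

```text
clock: 0.78
position: [0.3772, 0.3691, 0.2109]
ee_rot: [0.509, -0.491, 0.509, 0.491]
contact_force: [-0.0, 0.0, -0.1]
width: 0.0004
[0.37722122 0.36913707 0.21093421] [ 6.42601612e-01  2.04864894e-01  1.60322793e+00  1.27215729e-04
  1.33351787e+00 -8.92075069e-01]
shift [  3.09 -24.77 -20.14] turn [-0.3  0.  -0. ]
```

```bash
python3 -m crank '[[0,-4.9,-4,0,0,0,0],[0,-9.8,-8,0,0,0,0],[0,-14.7,-12,0,0,0,0],[0,-19.6,-16,0,0,0,0],[3,-24.8,-20.1,0,0,0,0]]' 
python3 - <<'E'
from h import *
from rig import manip,eyes
m=manip.get_state(); print(m["position"],m["contact_force"]); plan(m,W(.007,.15,.07),rackp[2]+np.pi/2)
for n in("wrist","top"):
    d=eyes.get_image(n); cv2.imwrite(f"pics/{n}1.png",d["color"]); np.savez(f"/tmp/{n}1.npz",**d)
E
```

```text
clock: 1.4
position: [0.6103, 0.1664, 0.1878]
ee_rot: [0.511, -0.491, 0.508, 0.489]
contact_force: [1.1, 1.2, -0.5]
width: -0.0002
[0.61034502 0.1664392  0.18780194] [ 1.14135349  1.22376347 -0.46615797]
shift [11.78 -0.68 -0.74] turn [-0.5  0.1  0.3]
```

View pics/wrist1.png

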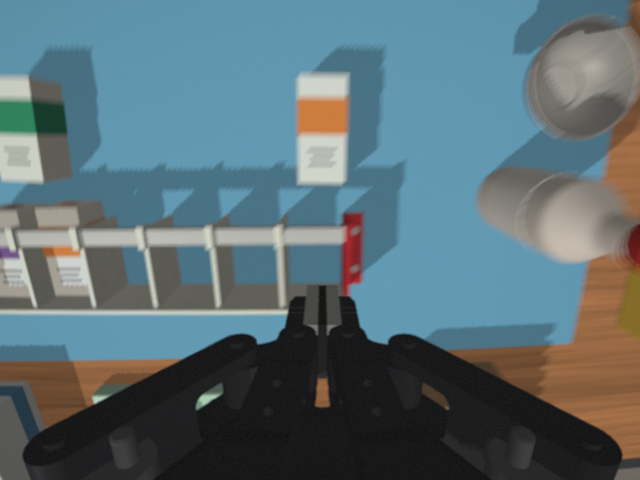

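```bash
python3 -m crank '[[1,0,0,0,0,0,0],[1,0,0,0,0,0,0]]'; python3 - <<'E'
from h import *
from rig import manip,eyes
m=manip.get_state(); print(m["position"])
d=eyes.get_image("wrist"); np.savez(f"/tmp/wrist2.npz",**d)
P=[W(x,y,.002+z) for x,y,z in [(-.003,.12,.065),(-.003,.06,.065),(-.003,0,.065),(0,.15,.062),(.014,.15,.062),(0,.09,.062),(.014,.09,.062),(.082,.15,.065),(.082,-.03,.065),(.007,.15,.062),(.007,.09,.062),(.007,.03,.062),(0,.12,0),(0,.06,0),(0,0,0)]]
q=proj(d,P); print(q.round(1).tolist())
I=cv2.resize(d["color"][180:330,0:400],None,fx=2,fy=2,interpolation=cv2.INTER_CUBIC)
for a in q: cv2.circle(I,tuple(int(t) for t in((a+.25-[0,180])*2)),2,(0,0,255),-1)
cv2.imwrite("pics/w2.png",I)
E
```

```text
clock: 1.75
position: [0.6056, 0.1688, 0.1754]
ee_rot: [0.509, -0.49, 0.51, 0.491]
contact_force: [-0.3, -0.4, 0.4]
width: -0.0004
[0.60560878 0.16883345 0.175443  ]
[[272.6, 233.5], [199.8, 234.0], [128.5, 234.5], [309.5, 235.8], [309.8, 251.9], [237.2, 236.3], [238.4, 252.3], [310.9, 325.9], [111.9, 325.5], [309.6, 244.0], [237.8, 244.4], [167.0, 244.8], [281.7, 219.6], [222.0, 220.0], [163.2, 220.5]]
```

View pics/w2.png

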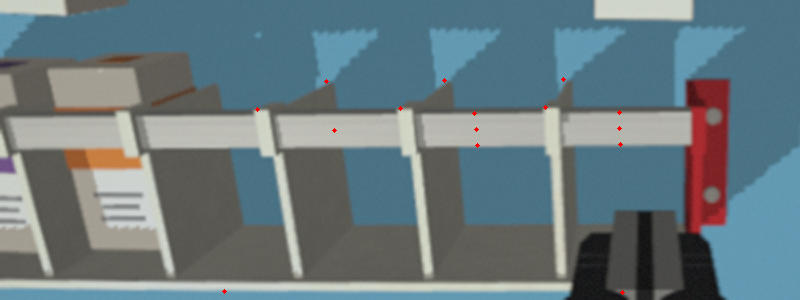

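```bash
python3 - <<'E'
from h import *
p=rackp.copy(); p[1]=.0108; np.save("/tmp/rack.npy",p)
E
python3 - <<'E'
from h import *
from rig import manip
m=manip.get_state(); plan(m,W(.007,.15,.068),rackp[2]+np.pi/2)
E
```

```text
shift [10.82 -1.19 -0.82] turn [-0.3  0.  -0.1]
```

```bash
python3 -m crank '[[4,-1.2,-0.8,0,0,0,0],[8,-1.2,-0.8,0,0,0,0],[10,-1.2,-0.8,0,0,0,0],[10.5,-1.2,-0.8,0,0,0,0],[10.8,-1.2,-0.8,0,0,0,0]]'; python3 -m crank '[[0.2,0,0,0,0,0,0],[0.4,0,0,0,0,0,0],[0.5,0,0,0,0,0,0]]'
```

```text
clock: 2.42
position: [0.6195, 0.1604, 0.0694]
ee_rot: [0.51, -0.491, 0.508, 0.49]
contact_force: [0.5, 0.9, -0.1]
width: -0.0
clock: 2.8
position: [0.6192, 0.1595, 0.0636]
ee_rot: [0.51, -0.491, 0.509, 0.49]
contact_force: [0.0, -0.1, 0.1]
width: 0.0
```

```bash
python3 -m crank '[[0.1,0,0,0,0,0,0],[0.2,0,0,0,0,0,0],[0.2,0,0,0,0,0,0]]'
```

```text
clock: 3.18
position: [0.619, 0.1594, 0.0611]
ee_rot: [0.509, -0.49, 0.509, 0.49]
contact_force: [0.5, 1.0, 0.0]
width: 0.0
```

```bash
python3 - <<'E'
from h import *
from rig import manip,eyes
for n in("wrist","scene"):
    d=eyes.get_image(n); np.savez(f"/tmp/{n}3.npz",**d)
    cv2.imwrite(f"pics/{n}3.png",d["color"] if n=="wrist" else cv2.resize(d["color"][100:300,340:540],None,fx=3,fy=3,interpolation=cv2.INTER_CUBIC))
m=manip.get_state();print(m["position"],m["contact_force"])
E
```

```text
[0.61906783 0.15944113 0.06123615] [-0.85953202  0.6762396   0.12591459]
```

View pics/wrist3.png

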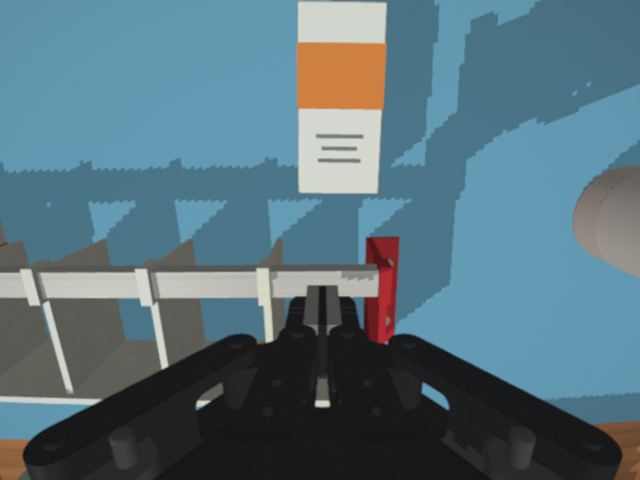

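View pics/scene3.png

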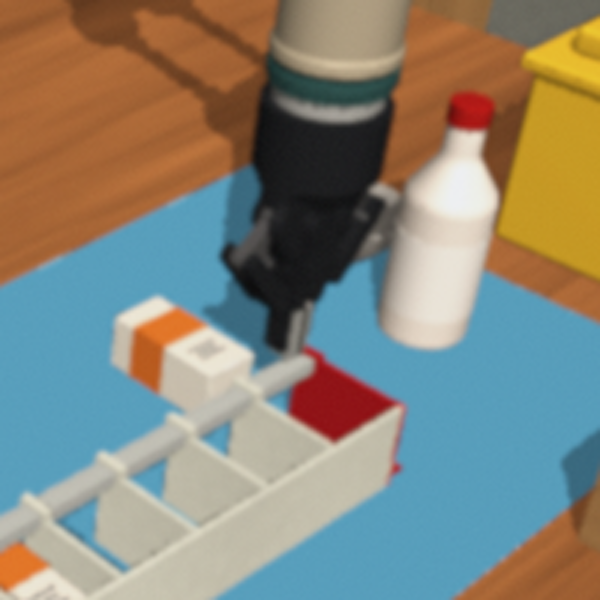

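```bash
python3 -m crank '[[0.1,0,0,0,0,0,0],[0.2,0,0,0,0,0,0],[0.2,0,0,0,0,0,0]]'; python3 - <<'E'
from rig import manip
print(manip.get_state()["contact_force"])
E
python3 -m crank '[[0.1,0,0,0,0,0,0],[0.2,0,0,0,0,0,0],[0.2,0,0,0,0,0,0]]'
```

```text
clock: 3.65
position: [0.6189, 0.1595, 0.0591]
ee_rot: [0.509, -0.49, 0.509, 0.49]
contact_force: [-0.4, 0.1, -0.8]
width: -0.0001
[-0.35883565  0.11654417 -0.82047802]
clock: 4.03
position: [0.619, 0.1594, 0.0571]
ee_rot: [0.509, -0.49, 0.509, 0.49]
contact_force: [0.2, 0.0, 0.3]
width: 0.0
```

```bash
python3 - <<'E'
from h import *
from rig import manip,eyes
d=eyes.get_image("wrist"); np.savez("/tmp/wrist4.npz",**d); s=eyes.get_image("scene"); np.savez("/tmp/scene4.npz",**s)
m=manip.get_state(); p=m["position"]; print(p)
for D,n in((d,"w"),(s,"s")):
    print(n,"tcp",proj(D,[p]).round(1),"rail1 front/mid/back",proj(D,[W(x,.15,.064) for x in(0,.007,.014)]).round(1).tolist())
C=cloud(d)
for v in range(260,300,4): print(v,C[v,322].round(4),C[v,300].round(4),C[v,285].round(4))
I=cv2.resize(d["color"][230:330,240:400],None,fx=5,fy=5,interpolation=cv2.INTER_CUBIC); cv2.imwrite("pics/w4.png",I)
I=cv2.resize(s["color"][190:260,390:470],None,fx=8,fy=8,interpolation=cv2.INTER_CUBIC); cv2.imwrite("pics/s4.png",I)
E
```

```text
[0.61904249 0.15946965 0.057264  ]
w tcp [[320.3 284. ]] rail1 front/mid/back [[322.2, 273.2], [322.3, 286.4], [322.4, 299.3]]
s tcp [[432.4 226.7]] rail1 front/mid/back [[429.8, 221.6], [432.6, 223.2], [435.5, 224.9]]
260 [0.6252 0.1601 0.0032] [0.6242 0.1455 0.0044] [0.624  0.1354 0.0039]
264 [0.6281 0.1599 0.0029] [0.6273 0.1452 0.0038] [0.6271 0.1351 0.0032]
268 [0.6102 0.1607 0.0575] [0.6103 0.1494 0.0563] [0.61   0.1418 0.0564]
272 [0.6103 0.1607 0.0629] [0.61   0.1498 0.0625] [0.6096 0.1425 0.0629]
276 [0.6114 0.1606 0.0653] [0.611  0.15   0.0653] [0.6105 0.1428 0.0659]
280 [0.6133 0.1606 0.0659] [0.6133 0.1498 0.0648] [0.6129 0.1425 0.0651]
284 [0.6151 0.1605 0.0664] [0.6148 0.1498 0.0661] [0.6148 0.1424 0.0656]
288 [0.6079 0.1608 0.0874] [0.6176 0.1496 0.0648] [0.6169 0.1423 0.0657]
292 [0.6081 0.1608 0.0908] [0.6194 0.1495 0.0655] [0.6188 0.1422 0.0662]
296 [0.6089 0.1607 0.093 ] [0.6122 0.1511 0.0852] [0.6213 0.142  0.0655]
```

View pics/w4.png

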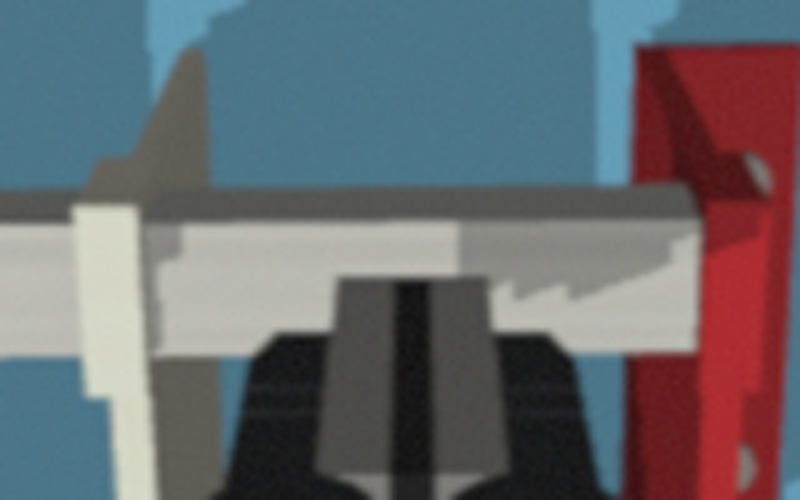

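View pics/s4.png

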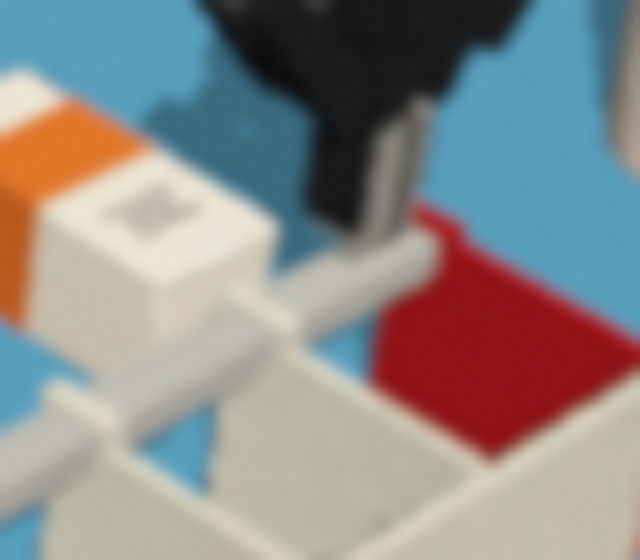

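```bash
for i in 1; do python3 -m crank '[[0.1,0,0,0,0,0,0],[0.2,0,0,0,0,0,0],[0.3,0,0,0,0,0,0],[0.3,0,0,0,0,0,0]]'; done; python3 -m crank '[[0.1,0,0,0,0,0,0],[0.2,0,0,0,0,0,0],[0.3,0,0,0,0,0,0],[0.3,0,0,0,0,0,0]]'
```

```text
clock: 4.62
position: [0.6189, 0.1595, 0.0541]
ee_rot: [0.509, -0.49, 0.509, 0.49]
contact_force: [-0.3, 0.3, 0.4]
width: 0.0002
clock: 5.12
position: [0.6189, 0.1595, 0.0511]
ee_rot: [0.509, -0.49, 0.509, 0.49]
contact_force: [0.2, 0.5, -0.2]
width: -0.0002
```

```bash
python3 - <<'E'
from h import *
from rig import manip,eyes
d=eyes.get_image("wrist"); s=eyes.get_image("scene")
C=cloud(d)
for v in range(276,320,4): print(v,C[v,310].round(4),C[v,322].round(4),C[v,335].round(4))
I=cv2.resize(d["color"][230:330,240:400],None,fx=5,fy=5,interpolation=cv2.INTER_CUBIC); cv2.imwrite("pics/w5.png",I)
I=cv2.resize(s["color"][190:260,390:470],None,fx=8,fy=8,interpolation=cv2.INTER_CUBIC); cv2.imwrite("pics/s5.png",I)
E
```

```text
276 [0.6098 0.155  0.0626] [0.6103 0.1607 0.0621] [0.6106 0.1669 0.0618]
280 [0.6105 0.1551 0.0659] [0.611  0.1606 0.0651] [0.6111 0.1667 0.0655]
284 [0.6126 0.155  0.0658] [0.6129 0.1606 0.0655] [0.6134 0.1667 0.065 ]
288 [0.6081 0.1557 0.0804] [0.6077 0.1608 0.0816] [0.6082 0.1663 0.081 ]
292 [0.6085 0.1558 0.0836] [0.6084 0.1608 0.0843] [0.6087 0.1661 0.084 ]
296 [0.6083 0.1559 0.0879] [0.6084 0.1608 0.0879] [0.6084 0.166  0.0883]
300 [0.6084 0.156  0.0912] [0.6083 0.1608 0.0918] [0.6087 0.1659 0.0915]
304 [0.6075 0.1562 0.0966] [0.6075 0.1608 0.0969] [0.6083 0.1657 0.0956]
308 [0.6083 0.1563 0.0983] [0.6083 0.1608 0.0985] [0.6086 0.1656 0.0984]
312 [0.6084 0.1564 0.1012] [0.6085 0.1608 0.1014] [0.6087 0.1655 0.1013]
316 [0.6083 0.1565 0.1045] [0.6085 0.1608 0.1044] [0.6088 0.1654 0.1041]
```

View pics/w5.png

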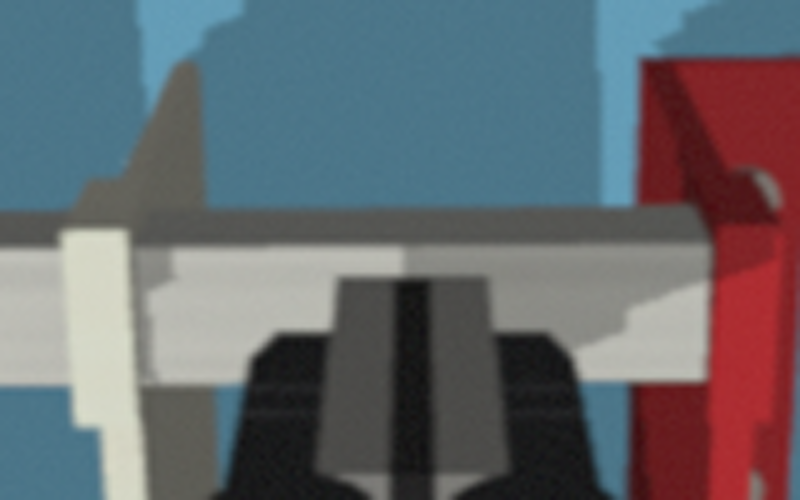

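View pics/s5.png

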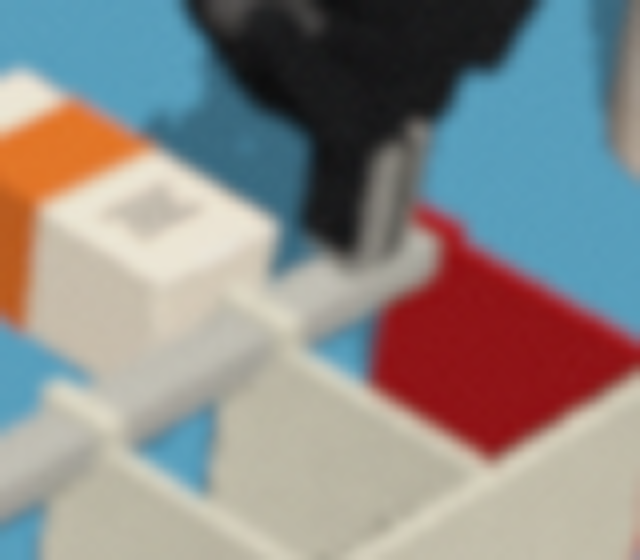

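```bash
python3 -m crank '[[0.2,0,0,0,0,0,0],[0.3,0,0,0,0,0,0],[0.4,0,0,0,0,0,0],[0.5,0,0,0,0,0,0]]'; python3 -m crank '[[0.1,0,0,0,0,0,0],[0.2,0,0,0,0,0,0],[0.2,0,0,0,0,0,0]]';python3 -m crank '[[0.1,0,0,0,0,0,0],[0.2,0,0,0,0,0,0],[0.2,0,0,0,0,0,0]]'
```

```text
clock: 5.72
position: [0.619, 0.1594, 0.0462]
ee_rot: [0.509, -0.49, 0.509, 0.49]
contact_force: [-0.0, -1.2, -0.7]
width: 0.0001
clock: 6.1
position: [0.619, 0.1594, 0.0442]
ee_rot: [0.509, -0.49, 0.509, 0.49]
contact_force: [-0.3, 0.1, 0.5]
width: 0.0003
clock: 6.48
position: [0.6192, 0.1595, 0.0439]
ee_rot: [0.51, -0.491, 0.509, 0.49]
contact_force: [-2.5, -0.0, 7.5]
width: -0.0005
```

Contact came at 7.5 N with the reported TCP at z ≈ 0.044, against a rail top at 0.064. The real fingertip is therefore about 20 mm above the reported TCP, and the wrist depth agrees. I'll hold here, then go on to rail 2.

```bash
python3 -m crank '[[0,0,0,0,0,0,0],[0,0,0,0,0,0,0]]'; python3 -m crank '[[-1,0,0,0,0,0,0],[-1,0,-3,0,0,0,0],[-1,0,-6,0,0,0,0],[-0.5,0,-6,0,0,0,0],[-0.2,0,-6,0,0,0,0]]'; python3 -m crank '[[0.1,0,0,0,0,0,0],[0.2,0,0,0,0,0,0],[0.2,0,0,0,0,0,0]]'
```

```text
clock: 6.72
position: [0.6192, 0.1595, 0.0438]
ee_rot: [0.51, -0.491, 0.509, 0.49]
contact_force: [-2.2, 0.9, 7.6]
width: 0.0002
clock: 7.35
position: [0.6168, 0.0999, 0.0441]
ee_rot: [0.51, -0.49, 0.509, 0.49]
contact_force: [0.3, -0.3, -0.4]
width: -0.0004
clock: 7.72
position: [0.6168, 0.0999, 0.0439]
ee_rot: [0.509, -0.491, 0.509, 0.49]
contact_force: [-2.8, -2.3, 9.2]
width: 0.0
```

```bash
python3 -m crank '[[0,0,0,0,0,0,0],[0,0,0,0,0,0,0]]'; python3 -m crank '[[-1,0,0,0,0,0,0],[-1,0,-3,0,0,0,0],[-1,0,-6,0,0,0,0],[-0.5,0,-6,0,0,0,0],[-0.2,0,-6,0,0,0,0]]'; python3 -m crank '[[0.1,0,0,0,0,0,0],[0.2,0,0,0,0,0,0],[0.2,0,0,0,0,0,0],[0.2,0,0,0,0,0,0]]'
python3 - <<'E'
from h import *
from rig import manip,eyes
d=eyes.get_image("wrist"); np.savez("/tmp/w6.npz",**d); cv2.imwrite("pics/w6.png",d["color"])
E
```

```text
clock: 7.98
position: [0.6168, 0.0999, 0.0438]
ee_rot: [0.509, -0.491, 0.509, 0.49]
contact_force: [-2.5, -2.0, 8.7]
width: -0.0003
clock: 8.6
position: [0.6144, 0.0404, 0.0439]
ee_rot: [0.51, -0.49, 0.509, 0.491]
contact_force: [-0.7, 0.3, 0.8]
width: 0.0001
clock: 9.1
position: [0.6144, 0.0404, 0.0438]
ee_rot: [0.509, -0.491, 0.509, 0.491]
contact_force: [-3.4, -1.2, 9.9]
width: 0.0001
```

View pics/w6.png

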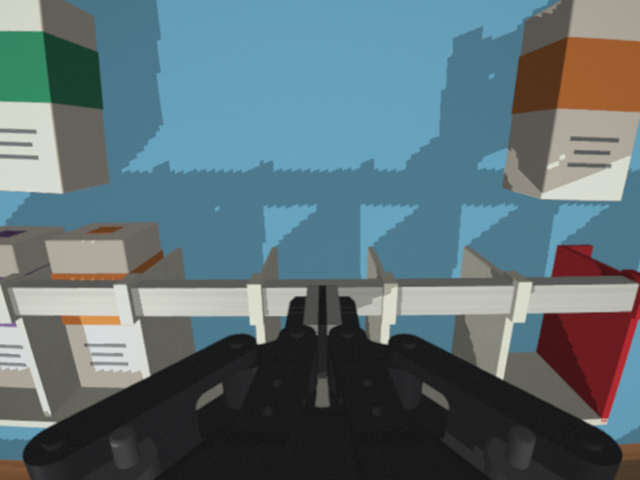

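```bash
python3 - <<'E'
from h import *
from rig import manip
m=manip.get_state(); print(W(-.0865,-.172))
plan(m,W(-.0865,-.172,.12),rackp[2])
E
```

```text
[ 0.51421247 -0.15849102  0.        ]
shift [ -7.61   9.29 -20.25] turn [89.7  0.   0. ]
```

```bash
python3 -m crank '[[-4,0,0,0,0,0,0],[-7.6,1,-3,10,0,0,0],[-7.6,3,-7,20,0,0,2],[-7.6,5,-11,30,0,0,4],[-7.6,7,-15,40,0,0,4]]'
python3 - <<'E'
from h import *
from rig import manip
m=manip.get_state(); print(m["position"])
plan(m,W(-.0865,-.172,.12),rackp[2])
E
```

```text
clock: 9.78
position: [0.5385, -0.1075, 0.1183]
ee_rot: [0.647, -0.285, 0.647, 0.285]
contact_force: [0.7, -0.7, 0.0]
width: 0.0402
[ 0.53850825 -0.10745711  0.11826584]
shift [-0.18 -1.65 -5.41] turn [49.3  0.  -0. ]
```

```bash
python3 -m crank '[[0,-0.6,-2,10,0,0,4],[0,-1.1,-3.5,20,0,0,4],[0,-1.6,-5.4,30,0,0,4],[0,-1.6,-5.4,40,0,0,4],[0,-1.6,-5.4,49.3,0,0,4]]'
python3 - <<'E'
from h import *
from rig import manip,eyes
m=manip.get_state(); print(m["position"])
plan(m,W(-.0865,-.172,.04),rackp[2])
for n in("wrist","top"):
    d=eyes.get_image(n); np.savez(f"/tmp/{n}7.npz",**d); cv2.imwrite(f"pics/{n}7.png",d["color"])
E
```

```text
clock: 10.4
position: [0.5147, -0.1575, 0.1181]
ee_rot: [0.707, 0.011, 0.707, -0.011]
contact_force: [0.7, 0.3, 0.4]
width: 0.0402
[ 0.51470112 -0.15754712  0.11807719]
shift [ 7.81 -0.1  -0.05] turn [-0.  0. -0.]
```

View pics/wrist7.png

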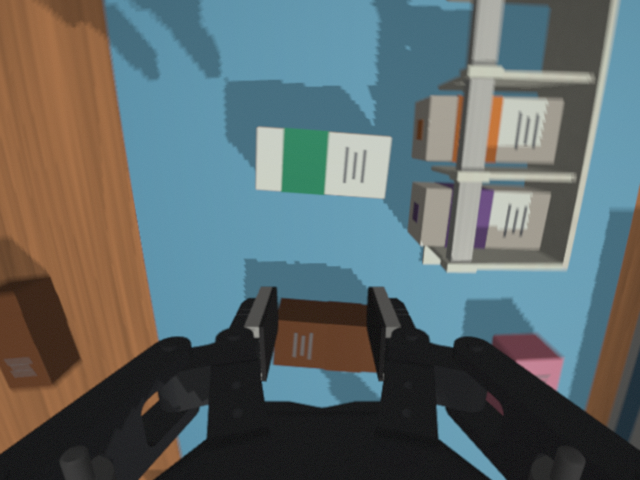

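View pics/top7.png

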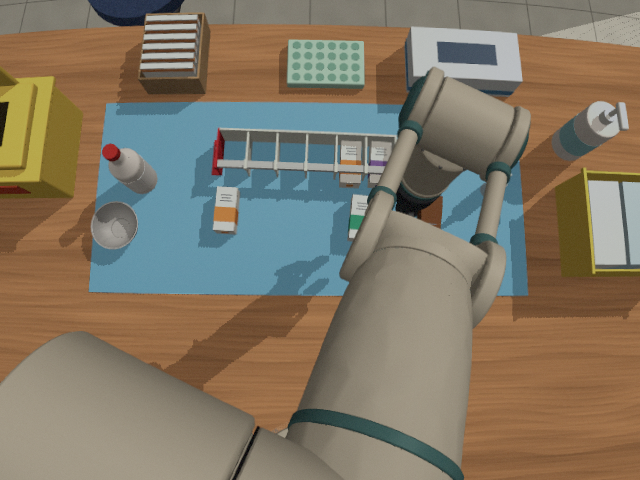

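```bash
python3 - <<'E'
from h import *
d=np.load("/tmp/wrist7.npz")
c=onz(d,[(257,127),(391,136),(387,198),(256,190)],.042)[:,:2]
def inr(w):
    v=w-rackp[:2]; a,b=np.cos(rackp[2]),np.sin(rackp[2]); return np.c_[a*v[:,0]+b*v[:,1],-b*v[:,0]+a*v[:,1]]
r=inr(c); print(r.round(4),r.mean(0)); a=r[1]+r[2]-r[0]-r[3]; print("yaw",np.arctan2(a[1],a[0]),np.linalg.norm(a)/2)
print("brown foot",inr(onz(d,[(281,299),(366,306)],.002)[:,:2]),"top",inr(onz(d,[(278,317)],.042)[:,:2]))
C=cloud(d)
for u,v in[(262,292),(378,292)]: print(C[v,u])
E
```

```text
[[-0.1289 -0.0904]
 [-0.0396 -0.0962]
 [-0.0402 -0.138 ]
 [-0.1317 -0.1324]] [-0.08510855 -0.11426031]
yaw -0.06293297026772685 0.09056117339205229
brown foot [[-0.12229107 -0.23503818]
 [-0.04635147 -0.24193265]] top [[-0.11993856 -0.23094719]]
[ 0.49053409 -0.14504615  0.15108634]
[ 0.53861639 -0.14645541  0.15118123]
```

```bash
python3 -m crank '[[4,0,0,0,0,0,4],[8,0,0,0,0,0,4],[10,0,0,0,0,0,4],[11,0,0,0,0,0,4],[11.5,0,0,0,0,0,4]]'; python3 -m crank '[[0.2,0,0,0,0,0,4],[0.4,0,0,0,0,0,4],[0.6,0,0,0,0,0,4],[0.6,0,0,0,0,0,4]]'
python3 - <<'E'
from h import *
from rig import manip,eyes
m=manip.get_state(); print(m["position"],m["contact_force"])
d=eyes.get_image("wrist"); np.savez(f"/tmp/w8.npz",**d); cv2.imwrite(f"pics/w8.png",d["color"])
C=cloud(d)
for v in range(284,300,3): print(v,C[v,262].round(4),C[v,378].round(4))
E
```

```text
clock: 11.12
position: [0.5149, -0.1581, 0.003]
ee_rot: [0.707, 0.009, 0.707, -0.008]
contact_force: [0.6, 0.6, 0.2]
width: 0.0398
clock: 11.62
position: [0.5145, -0.1585, -0.0026]
ee_rot: [0.707, 0.009, 0.707, -0.009]
contact_force: [-0.2, 0.4, 0.6]
width: 0.0402
[ 0.51445115 -0.15848754 -0.00264255] [-0.18596662  0.4238943   0.64531376]
284 [ 0.4854 -0.1536  0.0046] [ 0.5425 -0.1551  0.0045]
287 [ 0.4895 -0.1458  0.026 ] [ 0.539  -0.147   0.0261]
290 [ 0.49   -0.1459  0.0288] [ 0.5386 -0.1471  0.0289]
293 [ 0.4906 -0.1456  0.0324] [ 0.5383 -0.1476  0.0308]
296 [ 0.491  -0.1459  0.0347] [ 0.5378 -0.1474  0.0341]
299 [ 0.4914 -0.1459  0.0374] [ 0.5373 -0.1473  0.037 ]
```

View pics/w8.png

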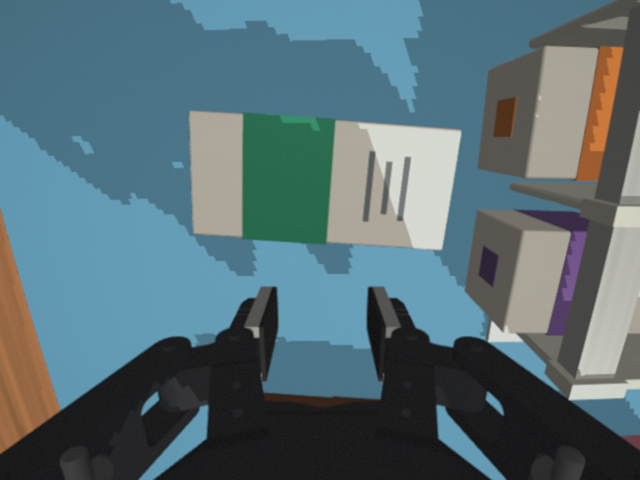

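```bash
python3 - <<'E'
from h import *
d=np.load("/tmp/w8.npz");C=cloud(d)
for u,v in[(265,340),(240,330),(235,370),(180,345),(460,348),(480,345),(560,400),(600,450),(320,410)]: print((u,v),C[v,u].round(3))
E
```

```text
(265, 340) [ 0.495 -0.152  0.057]
(240, 330) [ 0.489 -0.144  0.064]
(235, 370) [ 0.494 -0.141  0.089]
(180, 345) [ 0.472 -0.144  0.072]
(460, 348) [ 0.556 -0.146  0.073]
(480, 345) [ 0.562 -0.146  0.073]
(560, 400) [ 0.573 -0.147  0.095]
(600, 450) [ 0.571 -0.147  0.11 ]
(320, 410) [ 0.515 -0.148  0.095]
```

```bash
python3 -m crank '[[0.4,0,0,0,0,0,4],[0.8,0,0,0,0,0,4],[0.8,0.8,0,0,0,0,4],[0.8,1.6,0,0,0,0,4],[0.8,2,0,0,0,0,4]]'; python3 -m crank '[[0,0.6,0,0,0,0,4],[0,1.2,0,0,0,0,4],[0,1.8,0,0,0,0,4],[0,2.4,0,0,0,0,4],[0,3,0,0,0,0,4]]'
python3 - <<'E'
from h import *
from rig import manip,eyes
m=manip.get_state(); print(m["position"],m["contact_force"])
d=eyes.get_image("wrist"); np.savez(f"/tmp/w9.npz",**d); cv2.imwrite(f"pics/w9.png",d["color"])
E
```

```text
clock: 12.3
position: [0.5149, -0.1376, -0.0107]
ee_rot: [0.707, 0.009, 0.707, -0.009]
contact_force: [-0.5, -0.1, -0.2]
width: 0.0397
clock: 12.92
position: [0.5159, -0.1083, -0.0106]
ee_rot: [0.707, 0.009, 0.707, -0.009]
contact_force: [-0.5, -1.2, 0.7]
width: 0.0405
[ 0.51588726 -0.10826275 -0.01064026] [-0.46648488 -1.15799918  0.70219675]
```

View pics/w9.png

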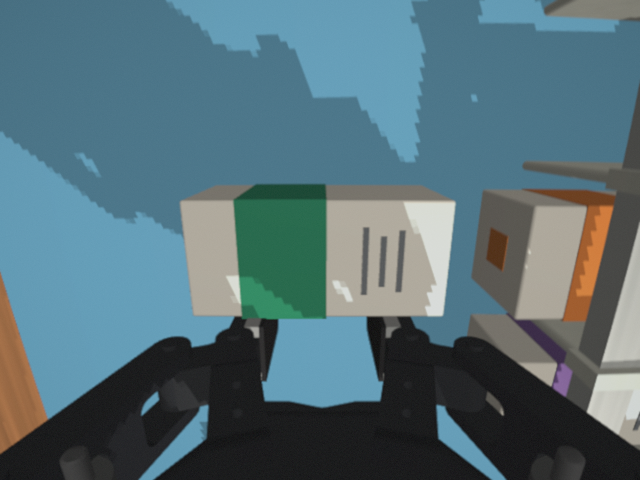

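```bash
python3 -m crank '[[0,0.9,0,0,0,0,4],[0,1.8,0,0,0,0,4],[0,2.7,0,0,0,0,4],[0,3.6,0,0,0,0,4],[0,4.5,0,0,0,0,4]]'; python3 -m crank '[[0,0.9,0,0,0,0,4],[0,1.8,0,0,0,0,4],[0,2.7,0,0,0,0,4],[0,3.6,0,0,0,0,4],[0,4.5,0,0,0,0,4]]'
python3 - <<'E'
from h import *
from rig import manip,eyes
m=manip.get_state(); print(m["position"],m["contact_force"])
plan(m,W(-.0865,-.0025,-.01),rackp[2])
d=eyes.get_image("wrist"); np.savez(f"/tmp/w10.npz",**d); cv2.imwrite(f"pics/w10.png",d["color"])
E
```

```text
clock: 13.6
position: [0.5168, -0.0628, -0.0107]
ee_rot: [0.707, 0.009, 0.707, -0.009]
contact_force: [0.3, -1.5, 1.7]
width: 0.04
clock: 14.22
position: [0.518, -0.0179, -0.0108]
ee_rot: [0.707, 0.009, 0.707, -0.009]
contact_force: [0.5, -1.4, 1.0]
width: 0.04
[ 0.51801701 -0.01789984 -0.01075157] [ 0.45173435 -1.40570032  1.0038457 ]
shift [-0.07  2.89  0.06] turn [ 0.3 -0.  -0. ]
```

View pics/w10.png

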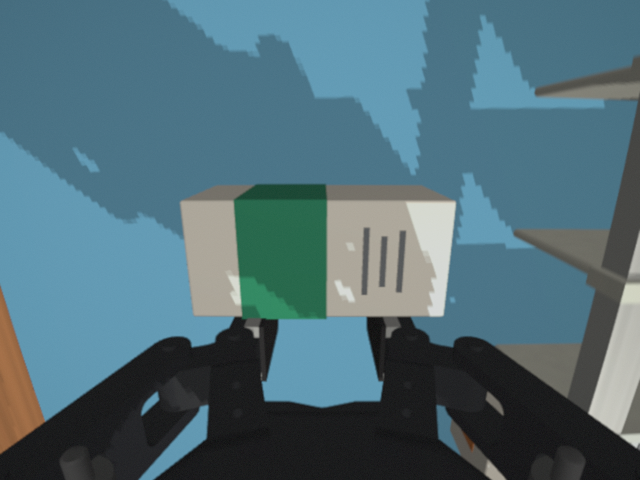

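Aligned in the fingers. I'll finish the lateral push, back off and measure again.

```bash
python3 -m crank '[[0,0.7,0,0,0,0,4],[0,1.4,0,0,0,0,4],[0,2.1,0,0,0,0,4],[0,2.6,0,0,0,0,4],[0,2.9,0,0,0,0,4]]'; python3 -m crank '[[0,0,0,0,0,0,4],[0,-1,0,0,0,0,4],[0,-3,0,0,0,0,4],[-4,-3,0,0,0,0,3],[-9,-3,0,0,0,0,0]]'
python3 - <<'E'
from h import *
from rig import manip,eyes
m=manip.get_state(); print(m["position"],m["contact_force"])
d=eyes.get_image("wrist"); np.savez(f"/tmp/w11.npz",**d); cv2.imwrite(f"pics/w11.png",d["color"])
E
```

```text
clock: 14.9
position: [0.5186, 0.0109, -0.0109]
ee_rot: [0.707, 0.009, 0.707, -0.009]
contact_force: [-1.0, -0.7, 0.1]
width: 0.04
clock: 15.52
position: [0.5169, -0.0204, 0.0792]
ee_rot: [0.706, 0.01, 0.708, -0.009]
contact_force: [0.7, 0.3, 0.1]
width: 0.013
[ 0.51694232 -0.02041415  0.07922022] [0.68676702 0.27680881 0.10037497]
```

View pics/w11.png

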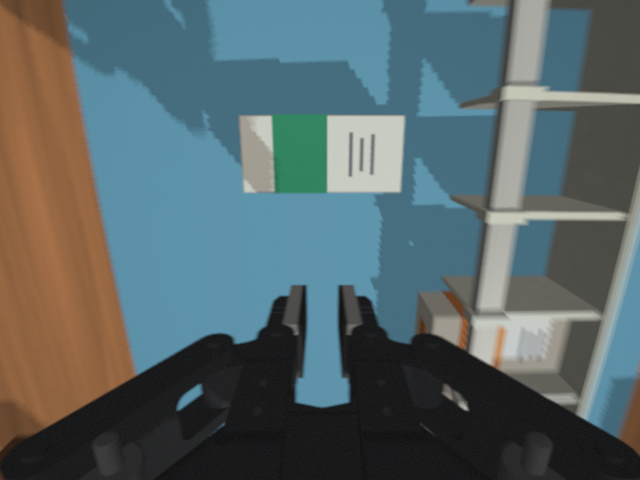

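```bash
python3 - <<'E'
from h import *
from rig import manip
d=np.load("/tmp/w11.npz")
def inr(w):
    v=w-rackp[:2]; a,b=np.cos(rackp[2]),np.sin(rackp[2]); return np.c_[a*v[:,0]+b*v[:,1],-b*v[:,0]+a*v[:,1]]
r=inr(onz(d,[(239,115),(405,116),(402,192),(244,192)],.042)[:,:2]); print(r.round(4),r.mean(0)); a=r[1]+r[2]-r[0]-r[3]; print("yaw",np.arctan2(a[1],a[0]),np.linalg.norm(a)/2)
print("feet pred",proj(d,[W(0,y,.002) for y in(.06,0,-.06)]).round(0).tolist(),"clips",proj(d,[W(-.003,y,.067) for y in(.06,0,-.06)]).round(0).tolist())
m=manip.get_state()
plan(m,W(-.17,.03,.10),rackp[2]+np.pi/2)
E
```

```text
[[-0.134   0.0517]
 [-0.0422  0.0514]
 [-0.0412  0.0092]
 [-0.1336  0.0089]] [-0.08773327  0.03030554]
yaw 0.0004927197184341598 0.09209375937428198
feet pred [[456.0, 107.0], [447.0, 197.0], [439.0, 276.0]] clips [[499.0, 95.0], [483.0, 217.0], [469.0, 319.0]]
shift [-1.47  6.47 -8.67] turn [-89.8   0.4   0.5]
```

```bash
python3 -m crank '[[-2,0.5,-2,-10,0,0,1.2],[-2,2,-4,-20,0,0,1.2],[-2,3.5,-6,-30,0,0,1.2],[-2,5,-8.7,-40,0,0,1.2],[-2,6.5,-8.7,-50,0,0,1.2]]'
python3 - <<'E'
from h import *
from rig import manip,eyes
m=manip.get_state(); print(m["position"],m["qpos"].round(2)); plan(m,W(-.17,.03,.10),rackp[2]+np.pi/2)
E
```

```text
clock: 16.2
position: [0.4301, 0.0477, 0.099]
ee_rot: [0.643, -0.292, 0.645, 0.293]
contact_force: [0.9, -0.0, -0.4]
width: 0.012
[0.43007069 0.04768946 0.0990193 ] [-0.05  0.16  1.97 -0.    1.01 -0.9 ]
shift [-0.1  -0.63  0.32] turn [-39.4  -0.   -0.1]
```

```bash
python3 -m crank '[[0,-0.6,0.3,-10,0,0,1.2],[0,-0.6,0.3,-20,0,0,1.2],[0,-0.6,0.3,-30,0,0,1.2],[0,-0.6,0.3,-39.4,0,0,1.2],[0,-0.6,0.3,-39.4,0,0,1.2]]'
python3 - <<'E'
from h import *
from rig import manip,eyes
m=manip.get_state(); print(m["position"]); plan(m,W(-.17,.03,.004),rackp[2]+np.pi/2)
E
```

```text
clock: 16.82
position: [0.4392, 0.0455, 0.0992]
ee_rot: [0.51, -0.49, 0.51, 0.49]
contact_force: [-0.3, -0.8, -0.3]
width: 0.0118
[0.43919212 0.04551463 0.09919658]
shift [9.52 0.23 0.03] turn [-0.5  0.   0. ]
```

```bash
python3 -m crank '[[4,0.2,0,0,0,0,1.2],[8,0.2,0,-0.5,0,0,1.2],[9.5,0.2,0,-0.5,0,0,1.2],[9.5,0.2,0,-0.5,0,0,1.2]]'
python3 - <<'E'
from h import *
from rig import manip,eyes
m=manip.get_state(); print(m["position"],m["contact_force"]); plan(m,W(-.17,.03,.004),rackp[2]+np.pi/2)
d=eyes.get_image("wrist"); np.savez(f"/tmp/w12.npz",**d); cv2.imwrite(f"pics/w12.png",d["color"])
d=eyes.get_image("scene"); cv2.imwrite(f"pics/s12.png",cv2.resize(d["color"][140:340,240:480],None,fx=3,fy=3,interpolation=cv2.INTER_CUBIC))
E
```

```text
clock: 17.32
position: [0.4362, 0.0459, 0.0032]
ee_rot: [0.507, -0.492, 0.508, 0.493]
contact_force: [-1.5, -0.1, 1.2]
width: 0.0119
[0.4361543  0.04585926 0.00323383] [-1.50553193 -0.09549101  1.21161927]
shift [-0.08 -0.07  0.01] turn [ 0.   0.  -0.2]
```

View pics/w12.png

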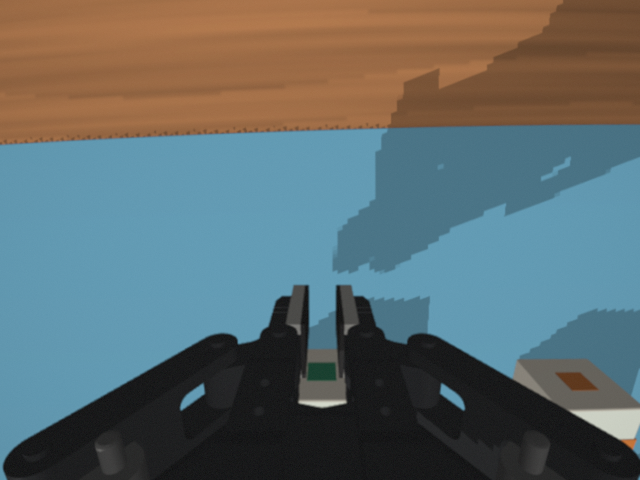

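View pics/s12.png

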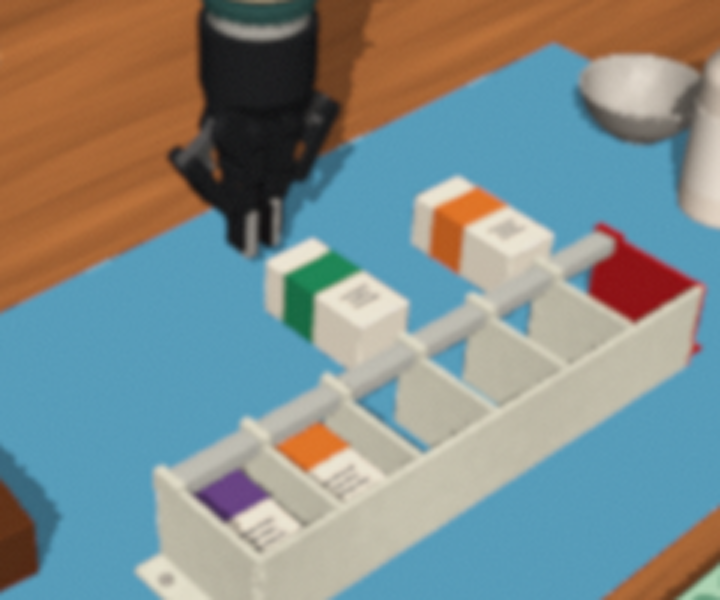

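```bash
python3 -m crank '[[0,-0.8,0,0,0,0,1.2],[0,-1.6,0,0,0,0,1.2],[0,-2.2,0,0,0,0,1.2],[0,-2.8,0,0,0,0,1.2],[0,-3.6,0,0,0,0,1.2]]'; python3 -m crank '[[0,-0.8,0,0,0,0,1.2],[0,-1.6,0,0,0,0,1.2],[0,-2.4,0,0,0,0,1.2],[0,-3.2,0,0,0,0,1.2],[0,-3.6,0,0,0,0,1.2]]'
python3 - <<'E'
from h import *
from rig import manip,eyes
m=manip.get_state(); print(m["position"],m["contact_force"]); plan(m,W(-.0235,.03,.004),rackp[2]+np.pi/2)
d=eyes.get_image("wrist"); np.savez(f"/tmp/w13.npz",**d); cv2.imwrite(f"pics/w13.png",d["color"])
d=eyes.get_image("scene"); cv2.imwrite(f"pics/s13.png",cv2.resize(d["color"][140:340,240:480],None,fx=3,fy=3,interpolation=cv2.INTER_CUBIC))
d=eyes.get_image("top"); cv2.imwrite(f"pics/t13.png",d["color"])
E
```

```text
clock: 18.05
position: [0.4724, 0.0452, 0.0041]
ee_rot: [0.506, -0.493, 0.507, 0.494]
contact_force: [-3.1, 0.8, 1.6]
width: 0.0119
clock: 18.68
position: [0.5098, 0.044, 0.0043]
ee_rot: [0.507, -0.493, 0.507, 0.493]
contact_force: [-1.0, -0.3, 2.1]
width: 0.0119
[0.50977963 0.04404972 0.00426003] [-1.01203302 -0.31539187  2.07249808]
shift [ 0.03 -7.36 -0.05] turn [0.2 0.  0. ]
```

View pics/s13.png

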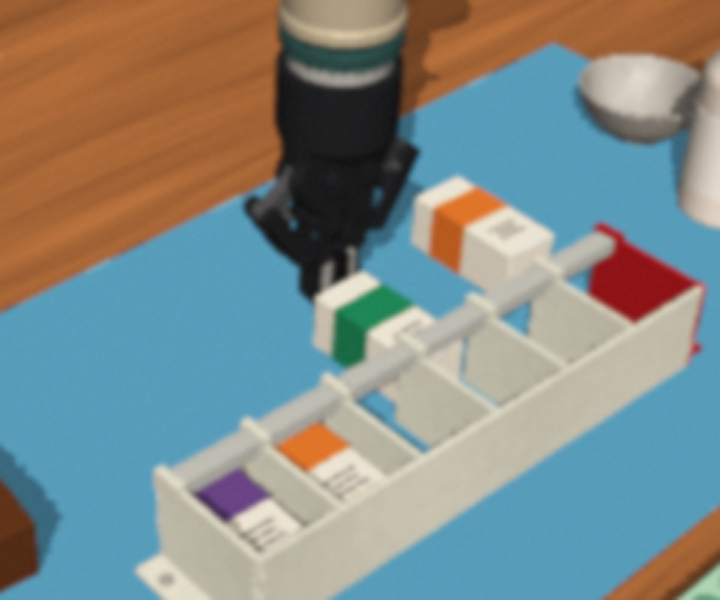

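View pics/w13.png

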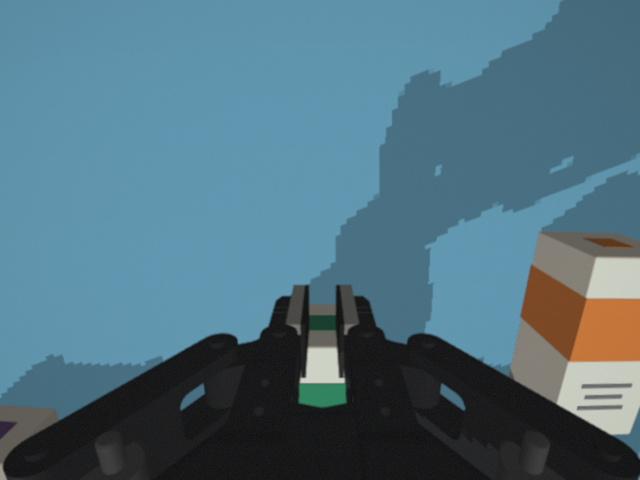

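```bash
python3 -m crank '[[0,-0.7,0,0,0,0,1.2],[0,-1.4,0,0,0,0,1.2],[0,-2.1,0,0,0,0,1.2],[0,-2.8,0,0,0,0,1.2],[0,-3.4,0,0,0,0,1.2]]'
python3 - <<'E'
from h import *
from rig import manip,eyes
m=manip.get_state(); print(m["position"],m["contact_force"]); plan(m,W(-.0235,.03,.004),rackp[2]+np.pi/2)
d=eyes.get_image("scene"); cv2.imwrite(f"pics/s14.png",cv2.resize(d["color"][140:340,240:480],None,fx=3,fy=3,interpolation=cv2.INTER_CUBIC))
E
```

```text
clock: 19.45
position: [0.5436, 0.0432, 0.0043]
ee_rot: [0.507, -0.493, 0.507, 0.493]
contact_force: [-2.5, 0.7, 0.8]
width: 0.012
[0.54359921 0.0431693  0.00425002] [-2.46408087  0.74292247  0.82237459]
shift [ 0.02 -3.98 -0.06] turn [ 0.2  0.  -0. ]
```

View pics/s14.png

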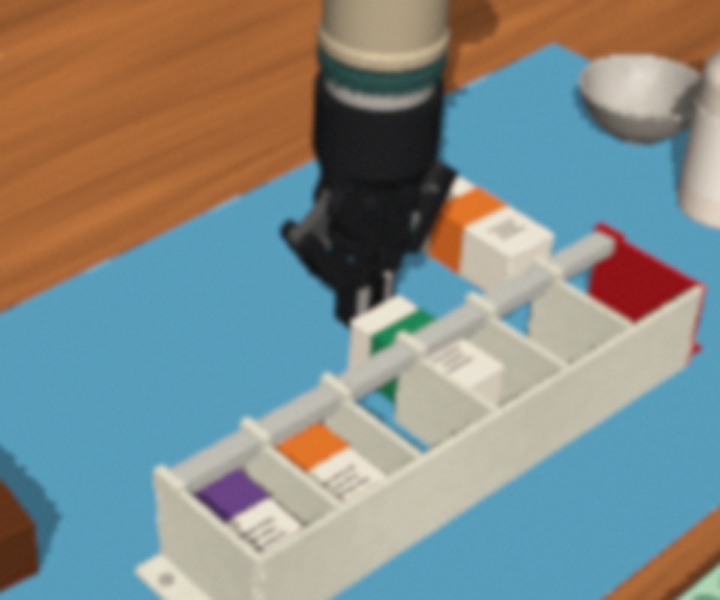

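```bash
python3 -m crank '[[0,-0.7,0,0,0,0,1.2],[0,-1.4,0,0,0,0,1.2],[0,-2.1,0,0,0,0,1.2],[0,-2.8,0,0,0,0,1.2],[0,-3.2,0,0,0,0,1.2]]'; python3 -m crank '[[0,-0.2,0,0,0,0,1.2],[0,-0.4,0,0,0,0,1.2],[0,-0.4,0,0,0,0,1.2]]'
python3 -m crank '[[0,-0.1,0,0,0,0,1.2],[0,-0.2,0,0,0,0,1.2],[0,-0.2,0,0,0,0,1.2]]'
```

```text
clock: 20.12
position: [0.5757, 0.0422, 0.0042]
ee_rot: [0.507, -0.493, 0.507, 0.493]
contact_force: [-2.0, 0.2, 1.2]
width: 0.0119
clock: 20.5
position: [0.5795, 0.0422, 0.0043]
ee_rot: [0.507, -0.493, 0.507, 0.493]
contact_force: [-0.2, -0.4, -0.4]
width: 0.012
clock: 20.88
position: [0.5813, 0.0421, 0.0043]
ee_rot: [0.507, -0.493, 0.507, 0.493]
contact_force: [-1.5, -0.7, 0.6]
width: 0.0119
```

```bash
python3 -m crank '[[0,-0.1,0,0,0,0,1.2],[0,-0.2,0,0,0,0,1.2],[0,-0.2,0,0,0,0,1.2]]'
python3 -m crank '[[0,-0.1,0,0,0,0,1.2],[0,-0.2,0,0,0,0,1.2],[0,-0.2,0,0,0,0,1.2]]'
python3 - <<'E'
from h import *
from rig import manip,eyes
d=eyes.get_image("scene"); np.savez("/tmp/s15.npz",**d); cv2.imwrite(f"pics/s15.png",cv2.resize(d["color"][190:310,330:460],None,fx=5,fy=5,interpolation=cv2.INTER_CUBIC))
E
```

```text
clock: 21.25
position: [0.5834, 0.042, 0.0043]
ee_rot: [0.507, -0.493, 0.507, 0.493]
contact_force: [-1.8, 0.3, 1.0]
width: 0.0119
clock: 21.62
position: [0.5833, 0.0421, 0.0041]
ee_rot: [0.506, -0.492, 0.508, 0.494]
contact_force: [-5.6, 0.4, 3.6]
width: 0.0117
```

View pics/s15.png

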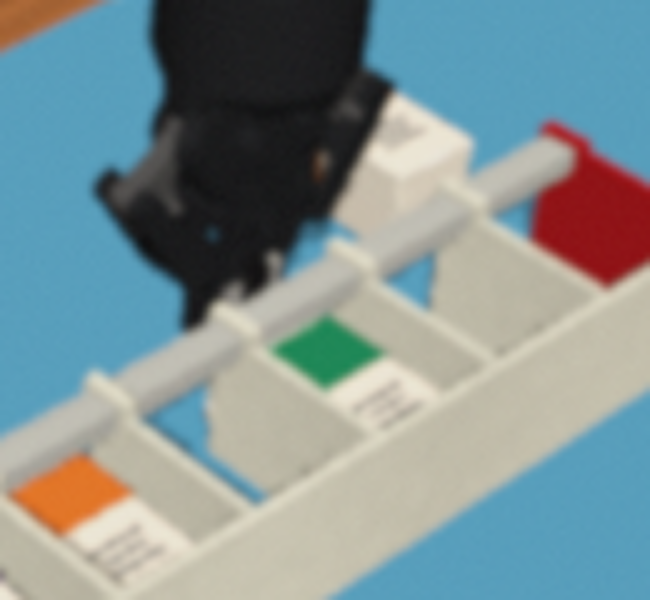

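```bash
python3 -m crank '[[0,-0.1,0,0,0,0,1.2],[0,-0.1,0,0,0,0,1.2],[0,-0.1,0,0,0,0,1.2]]'
python3 -m crank '[[0,1,0,0,0,0,1.2],[0,3,0,0,0,0,1.2],[0,6,0,0,0,0,1.2],[-3,8,0,0,0,0,1.2],[-8,10,0,0,0,0,1.2]]'
python3 -m crank '[[-5,3,5,0,0,0,1.2],[-10,6,10,0,0,0,1.2],[-10,9,15,0,0,0,1.2],[-10,9,20,0,0,0,1.2],[-10,9,20,0,0,0,1.2]]'
python3 - <<'E'
from h import *
from rig import manip,eyes
for n in("scene","top"):
    d=eyes.get_image(n); np.savez(f"/tmp/{n}16.npz",**d); cv2.imwrite(f"pics/{n}16.png",d["color"])
    if n=="top": cv2.imwrite("pics/topc16.png",cv2.resize(d["color"][110:250,205:410],None,fx=3.9,fy=3.9,interpolation=cv2.INTER_CUBIC))
E
```

```text
clock: 22.05
position: [0.5833, 0.0421, 0.004]
ee_rot: [0.505, -0.492, 0.508, 0.495]
contact_force: [-8.0, 0.2, 5.3]
width: 0.0121
clock: 22.68
position: [0.485, 0.0447, 0.0838]
ee_rot: [0.507, -0.493, 0.507, 0.493]
contact_force: [0.9, -0.5, 0.3]
width: 0.0123
clock: 23.3
position: [0.4018, 0.2512, 0.1852]
ee_rot: [0.507, -0.495, 0.504, 0.494]
contact_force: [0.2, -1.1, -0.8]
width: 0.0119
```

View pics/topc16.png

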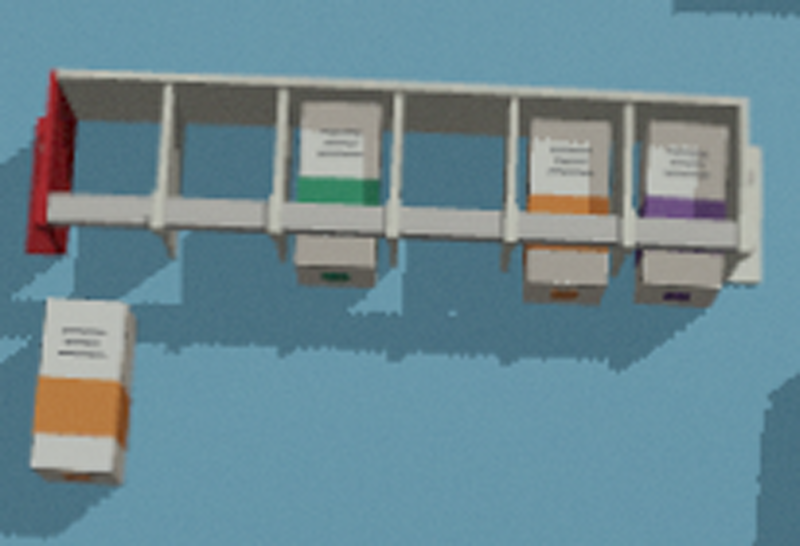

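View pics/scene16.png

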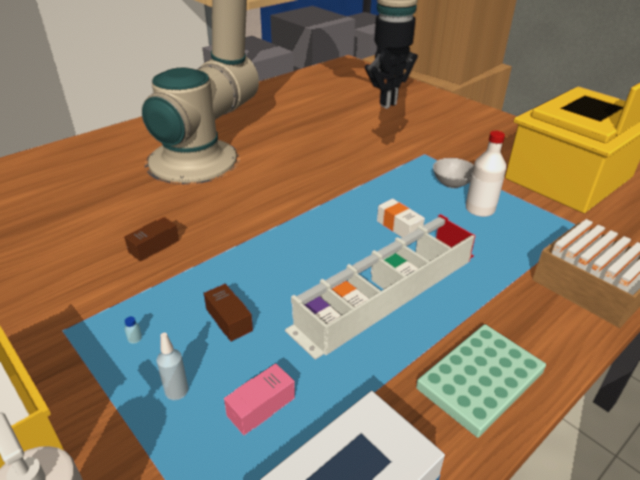

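View pics/top16.png

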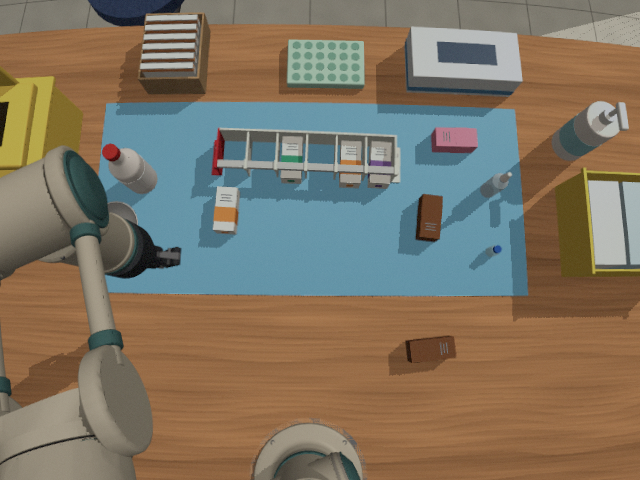

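```bash
python3 - <<'E'
from h import *
d=np.load("/tmp/top16.npz")
f=lambda c:np.array(c,float)/3.9+[205,110]-0.37
def inr(w):
    v=w-rackp[:2]; a,b=np.cos(rackp[2]),np.sin(rackp[2]); return np.c_[a*v[:,0]+b*v[:,1],-b*v[:,0]+a*v[:,1]]
for n,c in(("green",[(302,100),(382,103),(375,267),(297,264)]),("or5",[(530,119),(610,122),(606,282),(526,279)])):
    r=inr(onz(d,f(c),.042)[:,:2]); a=r[0]+r[1]-r[2]-r[3]; print(n,r.mean(0).round(4),np.arctan2(a[1],a[0]).round(3),r.round(4).tolist())
a=np.load("/tmp/top0.npz")["color"].astype(int); df=np.abs(a-d["color"]).max(2)
for n,(u0,u1,v0,v1) in dict(orange=(210,245,183,238),r5=(338,364,135,190),r6=(366,394,135,190),bottle=(118,160,150,195),dropper=(478,512,168,200),vial=(485,503,242,258)).items(): print(n,(df[v0:v1,u0:u1]>40).sum())
a=np.load("/tmp/scene0.npz")["color"].astype(int); b=np.load("/tmp/scene16.npz")["color"]; print("bowl",(np.abs(a-b).max(2)[155:190,430:475]>40).sum())
E
```

```text
green [0.0333 0.0289] 0.014 [[0.0785, 0.0508], [0.0786, 0.0084], [-0.012, 0.008], [-0.012, 0.0486]]
or5 [ 0.0293 -0.0916] -0.0 [[0.0733, -0.0704], [0.0737, -0.1129], [-0.0147, -0.1125], [-0.015, -0.0707]]
orange 0
r5 0
r6 0
bottle 0
dropper 0
vial 0
bowl 0
```

Green is at rack (33, 29) mm and straight, and nothing else has moved. Handing in.

```bash
python3 -c "
from rig import manip
print(manip.sign_off())"
```

```text
the job is handed in; nothing more can be done
None
```

I touched the front rail over gaps 1, 2 and 3 in order from the red end. I then pushed the green carton sideways in front of gap 3 and straight in until the force against the back stop rose. The job is handed in; no verdict is reported.

- **Touches:** contact forces were about 7.5, 9 and 10 N, each held for more than 0.1 s. I lifted the fingertip over the clips between gaps rather than dragging it along. The wrist camera confirmed the fingertip was over the third gap.
- **Push home:** the carton was only pushed. At the end it stopped moving while the force went from about 2 N to 8 N.
- **Final check (top camera):** the carton's centre is at rack (33.3, 28.9) mm, against a target of (33, 30), and within about 0.014 rad of straight. I did not measure its height or tilt after the push.
- **Other objects:** the cartons, bottles, vial and bowl showed no change between the before and after pictures.
- **What disagreed:**
  - The fingertips touched about 20 mm above where the reported tool position put them. I found this at the first rail contact and corrected for it.
  - My single-view fits of the rack differed by 2–3 mm. The wrist camera settled them.
  - The orange carton in gap 5 measured about 4 mm less deep than the green one. It has not moved since the start.

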